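# Slide the opened phone under the inspection hood

## Task

The opened phone's board has to be photographed. Lift the blue dust cover up and off the rail on the front of the white inspection hood and stand it upright on the desk, clear of the hood; then slide the phone along the desk, keeping it flat and never picking it up, in under the hood until it is fully home against the end stops. Leave the blower, tape roll, magnetiser and black case where they are.

Things in the scene. Friction and masses are not known exactly. Their poses are not given: they have to be found in the camera images.
- inspection_hood: white camera light box, 140 long (x) x 148 wide (y) x 62 high, with a black camera cylinder 52 across on the roof at x = +30, to 103 high; fixed on the desk. Origin at the middle of its underside, on the desk; +x points inward from the mouth to the end stops, z up. Inside, a straight channel 92 wide (y = -46 to 46) runs from x = -38 to the end stops at x = +45
- hood_mouth (a point): middle of the mouth's lower edge, on the desk, in the hood's front face (hood x = -70). The mouth is 32 high under the roof and 116 wide at the face, narrowing by slanted cheeks to the channel; its floor is the bare desk
- hood_stop (a point): point on the desk midway between the faces of the two end stops, 115 mm inward of the mouth; the phone is home when its leading end touches them
- hood_rail (a point): middle of the steel rail the cover hangs on: 6 mm thick, 96 long along the hood's y, 15 mm in front of the hood's front face and 46 above the desk
- dust_cover: blue bent-sheet cover, 116 wide (y), 97 high with its handle, 0.16 kg. Origin under the middle of its foot, z up. Foot x = -21 to 21, upright plate (48 high) at x = 18 to 21, top fold back to x = 38 ending in a lip 12 deep behind the hood's rail: raise it 15 mm or more, then draw it off along its -x. Hung, its axes agree with the hood's and its foot is 3 mm up; set down, it stands on its foot
- cover_handle (a point): middle of the cover's black handle bar, 12 thick (along the cover's x), 70 long (y) and 14 high, 90 above the cover's foot; take it from above
- opened_phone: opened phone lying face up, 158 long (its x) x 78 wide (its y) x 7 high, rounded corners, 0.14 kg. Too wide to grasp; push its edges. Origin at the middle of its underside; z up. Either end may go in first
- board_vice: black and steel board holder fixed on the desk, 85 (x) x 164 (y) x 30 high, origin under its middle; an obstacle beside the way into the hood. Across that way stands the grey drawer cabinet, 200 high, its front about 210 mm beyond the holder's origin along world x
- air_blower: black rubber air blower with orange nozzle, 50 across, 119 high, origin under its middle; leave alone
- tape_roll: roll of masking tape lying flat, 100 across, 25 high, origin under its middle; leave alone
- magnetiser: yellow block magnetiser, 36 x 48 x 24 high, origin under its middle; leave alone
- black_case: small black case, 55 (x) x 95 (y) x 15 high, origin under its middle; leave alone

How it is judged:
On the way, in this order (a step that is already met when the one before it is completed fails the run):
1. the dust cover is off the rail and stands upright on the desk, clear of the hood's mouth (horizontal distance between dust_cover and hood_mouth above 0.1 m and height (world z) of dust_cover below 0.006 m and angle between dust_cover's own z axis and vertical below 0.15 rad and contact force between dust_cover and the fingers below 0.2 N), for 0.2 s.
2. the phone's leading end has passed into the straight channel under the hood (x of opened_phone in the frame of inspection_hood above -0.1 m and angle between the x axis of opened_phone and the x axis of inspection_hood, either way round below 0.2 rad and y of opened_phone in the frame of inspection_hood between -0.015 and 0.015 m), for 0.1 s.
At the end, for the whole second after the job is handed in: the phone lies flat and at rest under the hood, within about 5 mm of the end stops, 10 mm of the channel's middle line and 0.1 rad of its direction; the dust cover stands upright at rest on the desk, its origin over 100 mm from the middle of the mouth, touching neither hood nor phone (x of opened_phone in the frame of inspection_hood above -0.04 m and y of opened_phone in the frame of inspection_hood between -0.01 and 0.01 m and angle between the x axis of opened_phone and the x axis of inspection_hood, either way round below 0.1 rad and angle between opened_phone's own z axis and vertical below 0.05 rad and linear speed of each of opened_phone, dust_cover below 0.01 m/s and horizontal distance between dust_cover and hood_mouth above 0.1 m and height (world z) of dust_cover below 0.006 m and angle between dust_cover's own z axis and vertical below 0.15 rad and contact force between dust_cover and inspection_hood below 0.1 N and contact force between dust_cover and opened_phone below 0.1 N).
It fails at once if the phone is picked up or tipped (height (world z) of opened_phone above 0.015 m or angle between opened_phone's own z axis and vertical above 0.25 rad).
It fails at once if a bystander is shifted by more than 20 mm (distance of any of air_blower, tape_roll, magnetiser, black_case from where it was at the start of the episode above 0.02 m).
It also fails if it takes over 64 s, if anything falls off the work surface, if the arm or the gripper's body presses on something with over 40 N, if the wrist force passes 120 N, or if a joint passes its speed limit or range.

## Robot

A 6-joint arm with a two-finger parallel gripper is mounted at the origin on a cart in front of the work surface, level with it; the furniture and walls round the work are solid. World frame = base frame: x ahead of the robot, y to its left, z up, the work surface at z = 0. Lengths are in m, angles in rad, forces in N, time in s.
With the tool pointing down it reaches from about 0.3 to 0.85 m from the base axis. Payload 4.2 kg.
Tool frame: the origin (TCP) lies on the front face of the gripper's body, between the roots of the fingers; the fingertips stand manip.tip_reach ahead of it and the grasp point (between the pads) lies 60 mm ahead of it (manip.tip_reach is the distance from the TCP to the fingertips, in m); z points along the fingers, y is the direction in which the jaws open and shut (so a half turn about z gives the same grasp; the last joint's range is limited). The gripper opens to 91 mm and grips with 3 to 60 N. Pads are 32 mm wide; open, the fingers measure 118 mm over their backs; the gripper's body (76 mm by 178 mm) begins 60 mm behind the grasp point.
Start: joints at [1.263, 0.32, 1.565, -0, 1.257, -0.02], TCP at [0.163, 0.551, 0.292] pointing down, gripper open.
Joint ranges: [-3.11, 3.11], [-0.84, 2.01], [0.21, 2.61], [-1.34, 4.49], [0.05, 2.63], [-2.56, 2.56]. Speed limits (rad/s): [2.57, 2.57, 3.14, 3.14, 3.14, 3.14].

## Interface

Orientations are given as a rotation vector (axis times angle).
In Python, from workcell import manip, optics gives the robot as it stands.
- The arm moves only by the tool send_rows, never from a script. Its argument "increments" is a list of rows, each an object with "angular": the turn, a rotation vector about the tool's x, y, z in rad, a list of three; "xyz": the shift along the tool's x, y, z in m, a list of three; "gripper": the finger opening in m, from 0 to 0.0912. In form: [{"angular": [rx, ry, rz], "xyz": [x, y, z], "gripper": gripper}, ...]. A call has 1 to 10 rows; each row shifts and turns the commanded pose from where the row before left it, along the tool's axes as they then stand; what a row does not reach is not made up. A row lasts 1/10 s, in which the tool goes at most 50 mm and 8.59 degrees, less where a joint would pass 70% of its speed; a pose out of reach is approached as far as the arm can. A call is refused whole if a number of a shift passes 0.05 or a number of a turn 0.15, either way. A call with a gripper value outside its range is refused whole. The fingers move at their own pace and stop on an object; the grip force is fixed at half the most. Time passes only in rows, so rows that do not move let the fingers close. It gives the time, the measured TCP pose, the force and the opening at its end, in the units of the state.
- manip.state(): the state, without advancing time (a new reading comes with each control period).
- optics.grab_frame(name): name is "scene" or "top" or "wrist"; returns a dict with "frame" (420x560x3 uint8, red, green, blue), "fx", "fy", "cx", "cy" (pixels), "k1" (the pictures are not rectified: a ray, as slopes to the right and down, at radius r is drawn at 1 + k1 r^2 times it, then the intrinsics apply), "rvec" (rotation vector, rad) and "tvec" (3), from world to camera coordinates, as OpenCV has them; the wrist camera has in their place "T_tool_cam" (4x4, takes a point from camera to tool coordinates, whose origin is the TCP and whose axes are the flange's). Camera axes: x right, y down, z forward; pixel columns grow to the right and rows downward; lengths in m; the calibration is good to about 2 mm. A picture is of the moment at which its call begins: read the wrist's pose just before it. There is no depth.
- manip.sign_off(): hands the job in, once; it reports no verdict.
The state is a dict: "time": time; "joint_pos": joint angles; "qd": joint speeds; "effort": joint torques, N m; "tool_pos": TCP position; "orientation": TCP orientation; "force": force on the tool from outside, world axes, zero at the start; "moment": the same for the moment, N m; "grip_width": finger opening in m.
Only numpy, scipy, OpenCV 4.12 (cv2) and the standard library are available. Lean on these libraries where they do the work, as an engineer would, in place of code of your own. Each camera call takes 0.05 s, during which the arm holds its last target. There are 200 camera calls.

## Working session

There is one attempt and no reset: what is moved stays moved. The work goes in short steps, Python scripts to look and compute and a tool call to move; the robot and the scene stay as the last step left them, time stands still between calls to the robot, and variables do not carry over. Pictures are saved under pics/ and viewed, and the job is handed in when it is done.

Besides the shell and the picture viewer there is one more tool, called after "Emit:" by a JSON object that holds its "fn" and its "kwargs". send_rows: Moves the arm, as the interface text tells. Its arguments: {"type":"object","properties":{"increments":{"type":"array","items":{"type":"object","properties":{"angular":{"type":"array","items":{"type":"number"}},"xyz":{"type":"array","items":{"type":"number"}},"gripper":{"type":"number"}}}}},"required":["increments"]}

```bash
mkdir -p pics; ls; cat > h.py <<'E'
import numpy as np, cv2, sys
from workcell import manip, optics
from scipy.spatial.transform import Rotation as R
def grab(n,fn=None):
    s=manip.state(); g=optics.grab_frame(n)
    if n=="wrist":
        T=np.eye(4);T[:3,:3]=R.from_rotvec(s['orientation']).as_matrix();T[:3,3]=s['tool_pos']
        C=T@np.array(g['T_tool_cam'])
    else:
        C=np.eye(4);M=R.from_rotvec(np.ravel(g['rvec'])).as_matrix();C[:3,:3]=M.T;C[:3,3]=-M.T@np.ravel(g['tvec'])
    im=g.pop('frame'); g['C']=C
    if fn: cv2.imwrite('pics/'+fn,im[:,:,::-1]); np.save('pics/'+fn+'.npy',dict(fx=g['fx'],fy=g['fy'],cx=g['cx'],cy=g['cy'],k1=g['k1'],C=C),allow_pickle=True)
    g['im']=im; return g
def load(fn): return np.load('pics/'+fn+'.npy',allow_pickle=True).item()
def px2w(g,u,v,z=0.):
    K=np.array([[g['fx'],0,g['cx']],[0,g['fy'],g['cy']],[0,0,1.]])
    p=cv2.undistortPoints(np.array([[[u,v]]],float),K,np.array([g['k1'],0,0,0,0.]))[0,0]
    d=g['C'][:3,:3]@np.array([p[0],p[1],1]); o=g['C'][:3,3]
    return (o+d*(z-o[2])/d[2])
def w2px(g,P):
    K=np.array([[g['fx'],0,g['cx']],[0,g['fy'],g['cy']],[0,0,1.]])
    M=g['C'][:3,:3].T
    return cv2.projectPoints(np.atleast_2d(np.array(P,float)),cv2.Rodrigues(M)[0],-M@g['C'][:3,3],K,np.array([g['k1'],0,0,0,0.]))[0][:,0]
def crop(fn,x0,y0,x1,y1,out,s):
    im=cv2.imread('pics/'+fn); cv2.imwrite('pics/'+out,cv2.resize(im[y0:y1,x0:x1],None,fx=s,fy=s,interpolation=cv2.INTER_CUBIC))
E
python3 -c "
from h import *
for n in('scene','top','wrist'): g=grab(n,n+'0.png'); print(n,g['C'].round(3),g['fx'],g['k1'])
print(manip.state(), manip.tip_reach)"
```

```text
pics
scene [[ 0.611 -0.6    0.516  0.079]
 [-0.791 -0.447  0.417 -0.406]
 [-0.02  -0.664 -0.748  0.718]
 [ 0.     0.     0.     1.   ]] 395.90485196609694 -0.014542818453054563
top [[-0.011 -0.992  0.124  0.415]
 [-1.     0.011 -0.    -0.034]
 [-0.001 -0.124 -0.992  0.981]
 [ 0.     0.     0.     1.   ]] 497.8150681747804 -0.070665070403119
wrist [[ 0.284  0.928  0.241  0.095]
 [ 0.959 -0.274 -0.073  0.571]
 [-0.002  0.252 -0.968  0.385]
 [ 0.     0.     0.     1.   ]] 331.8736531824954 -0.07772516580465665
{'time': 0.15, 'joint_pos': array([ 1.26296564e+00,  3.20142820e-01,  1.56537158e+00, -1.30375937e-05,
        1.25739644e+00, -2.00172854e-02]), 'qd': array([-0.00129914, -0.00139465, -0.00372627, -0.00338675,  0.00134631,
       -0.00042002]), 'effort': array([ 3.55836046e-04, -4.12779844e+01, -2.32153147e+01,  7.29236752e-02,
        4.32925753e-02, -9.08352126e-05]), 'tool_pos': array([0.16314869, 0.55109171, 0.2916252 ]), 'orientation': array([-4.50501979e-01, -3.10891838e+00,  2.04588574e-03]), 'force': array([-5.48938457e-01,  3.45253824e-04,  4.45667179e-01]), 'moment': array([0.01047077, 0.04379855, 0.05532933]), 'grip_width': 0.09148942255701102} 0.0783
```

View pics/scene0.png

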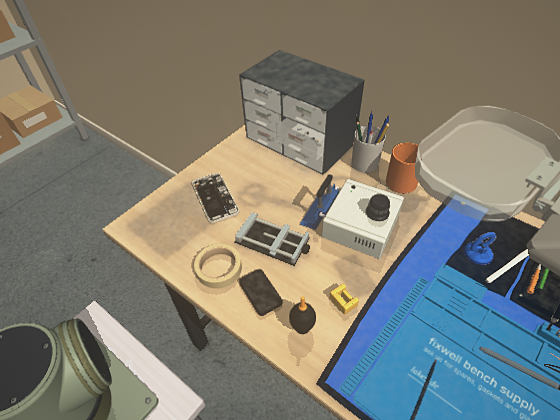

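View pics/top0.png

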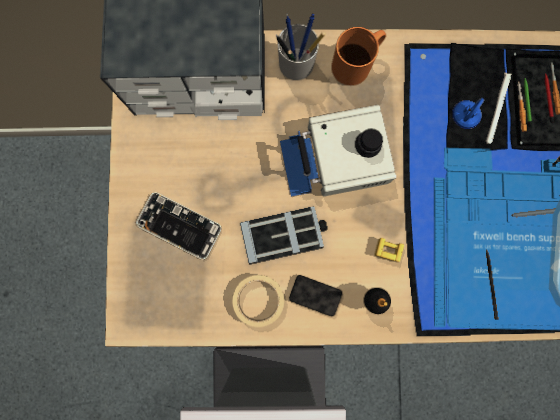

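```bash
python3 -c "
from h import *
crop('top0.png',120,90,320,240,'a.png',4); crop('top0.png',250,90,410,210,'b.png',5)"
```

```text
(no output)
```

View pics/wrist0.png

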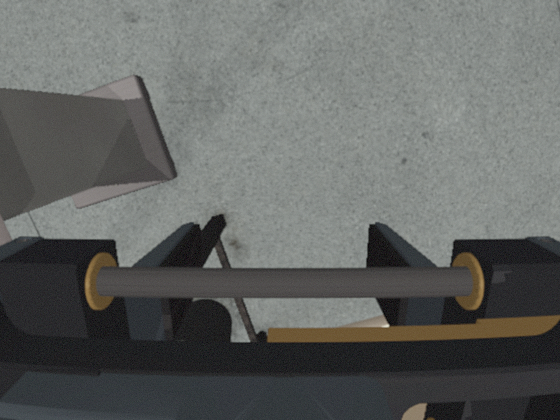

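```bash
sleep 0
```

```text
(no output)
```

View pics/a.png

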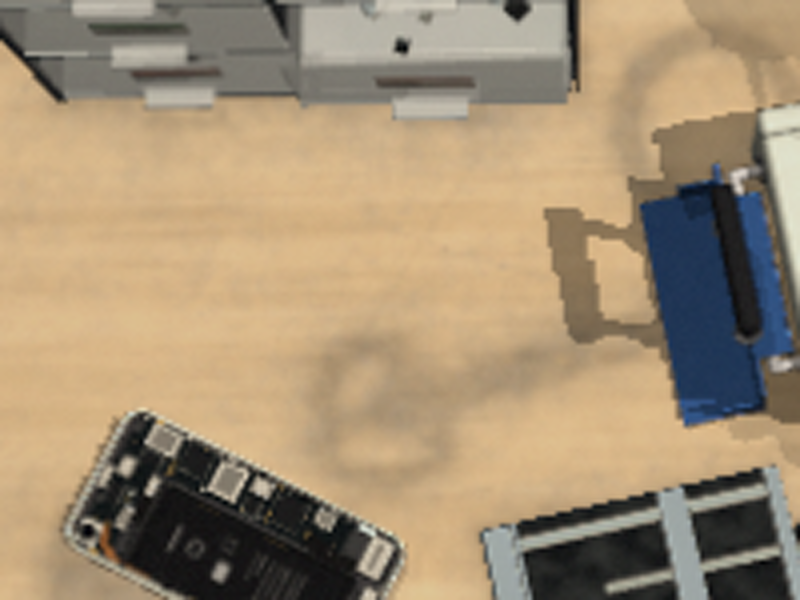

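View pics/b.png

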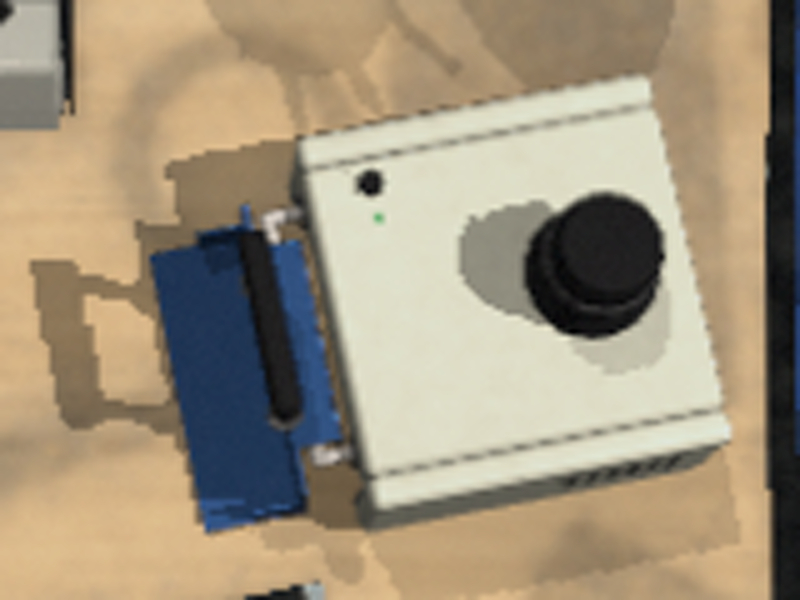

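```bash
python3 -c "
from h import *
g=load('top0.png')
P=lambda x,y,z:px2w(g,250+x/5-.4,90+y/5-.4,z)
for n,p,z in [('TL',(298,138),.062),('TR',(648,76),.062),('BR',(730,412),.062),('BL',(370,478),.062),('BR2',(728,440),.062),('BL2',(370,512),.062),('h1',(245,222),.097),('h2',(287,420),.097),('f1',(152,255),.006),('f2',(207,530),.003)]: print(n,P(*p,z).round(4))
crop('top0.png',125,180,225,270,'c.png',8)
crop('top0.png',230,195,410,330,'d.png',4.4)
"
```

```text
TL [ 0.7059 -0.0974  0.062 ]
TR [ 0.7296 -0.2326  0.062 ]
BR [ 0.5977 -0.2584  0.062 ]
BL [ 0.5738 -0.1217  0.062 ]
BR2 [ 0.587  -0.2572  0.062 ]
BL2 [ 0.5609 -0.1214  0.062 ]
h1 [ 0.6632 -0.0749  0.097 ]
h2 [ 0.5894 -0.0889  0.097 ]
f1 [ 0.6755 -0.0414  0.006 ]
f2 [ 0.5638 -0.062   0.003 ]
```

View pics/c.png

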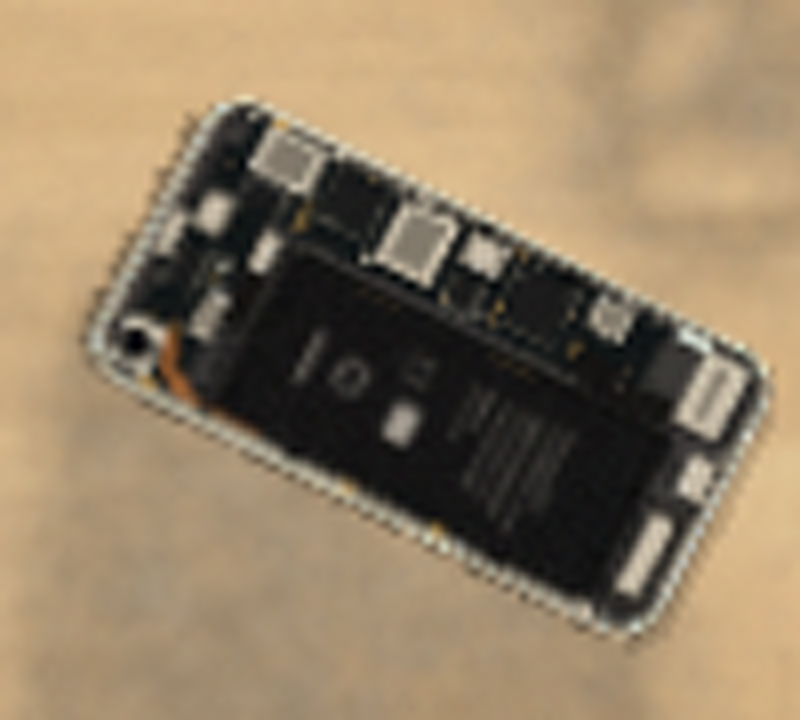

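View pics/d.png

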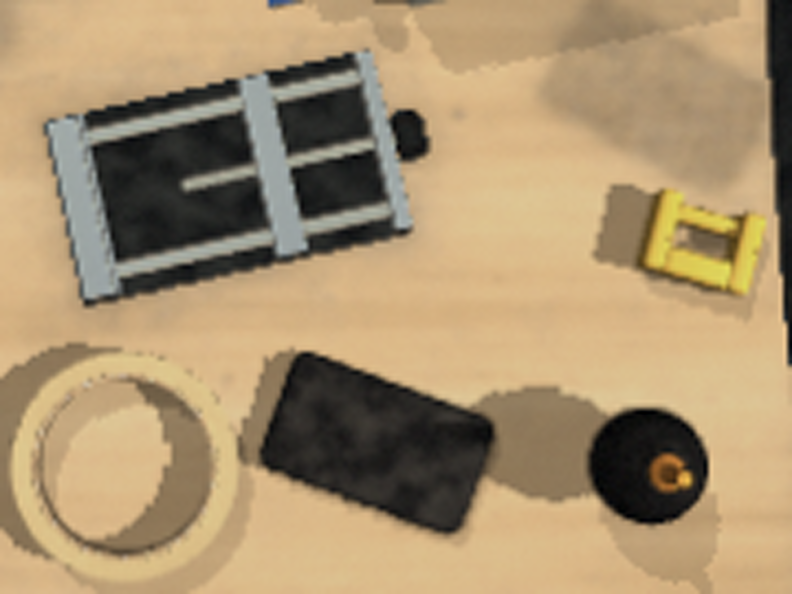

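```bash
python3 -c "
from h import *
g=load('top0.png')
P=lambda x,y,z:px2w(g,125+x/8-.4,180+y/8-.4,z)
c=[P(*p,.005)[:2] for p in [(200,85),(790,365),(645,650),(70,355)]]
print(np.round(c,4), np.mean(c,0))
c=np.array(c); d=c[1]-c[0]+c[2]-c[3]; print('len',np.linalg.norm(d)/2,'ang',np.degrees(np.arctan2(d[1],d[0])))
for n,(u,v),z in [('cab R',(262,114),0),('cab L',(135,114),0),('deskL',(107,345),0),('deskR near',(400,345),0),('vice',(240,222),.03),('vice',(313,207),.03),('vice',(323,247),.03),('vice',(250,263),.03),('tapeL',(233,300),.02),('tapetop',(255,276),.02)]: print(n,px2w(g,u,v,z).round(3))
s=manip.state(); print(R.from_rotvec(s['orientation']).as_matrix().round(3))
for z in (0.02,): print(px2w(g,280,345,z))
"
```

```text
[[0.5776 0.22  ]
 [0.506  0.0722]
 [0.4364 0.1076]
 [0.5103 0.2511]] [0.50754861 0.16272919]
len 0.16283741234011676 ang -116.54787017934935
cab R [ 0.733 -0.005  0.   ]
cab L [0.738 0.256 0.   ]
deskL [0.274 0.3   0.   ]
deskR near [ 0.269 -0.269  0.   ]
vice [0.51  0.037 0.03 ]
vice [ 0.537 -0.103  0.03 ]
vice [ 0.46  -0.121  0.03 ]
vice [0.431 0.019 0.03 ]
tapeL [0.361 0.052 0.02 ]
tapetop [0.406 0.01  0.02 ]
[[-0.959  0.284 -0.   ]
 [ 0.284  0.959 -0.001]
 [ 0.    -0.001 -1.   ]]
[ 0.2757555  -0.03674396  0.02      ]
```

Emit:
{"fn": "send_rows", "kwargs": {"increments": [{"xyz": [-0.0347,-0.0264,0]},{"xyz": [-0.0347,-0.0264,0]},{"xyz": [-0.0347,-0.0264,0]},{"xyz": [-0.0347,-0.0264,0]},{"xyz": [-0.0347,-0.0264,0]},{"xyz": [-0.0347,-0.0264,0]},{"xyz": [-0.0347,-0.0264,0]},{"xyz": [-0.0347,-0.0264,0]},{"xyz": [-0.0347,-0.0264,0]},{"xyz": [-0.0347,-0.0264,0]}]}}

```text
validation failed for argument at $.in...
```

Emit:
{"fn": "send_rows", "kwargs": {"increments": [{"xyz": [-0.0347,-0.0264,0]},{"xyz": [-0.0347,-0.0264,0]},{"xyz": [-0.0347,-0.0264,0]},{"xyz": [-0.0347,-0.0264,0]},{"xyz": [-0.0347,-0.0264,0]},{"xyz": [-0.0347,-0.0264,0]},{"xyz": [-0.0347,-0.0264,0],"angular": [0,0,-0.11]},{"angular": [0,0,-0.12]},{"angular": [0,0,-0.12]},{"angular": [0,0,-0.12]}]}}

```text
validation failed for argument at $.in...
```

```bash
python3 -c "
from h import *
g=grab('wrist','w1.png'); s=manip.state(); M=R.from_rotvec(s['orientation']).as_matrix(); print(s['time'],s['tool_pos'],M.round(3),s['force'])
print(w2px(g,[[.6263,-.082,.1],[.6334,-.109,.0]]))"
```

```text
0.2 [0.16315566 0.55115373 0.29175457] [[-0.959  0.284 -0.   ]
 [ 0.284  0.959 -0.001]
 [ 0.    -0.001 -1.   ]] [ 0.47159278 -0.06600664  0.63355784]
[[ 12.97399194 547.79461   ]
 [ 29.87921373 505.45741706]]
```

View pics/w1.png

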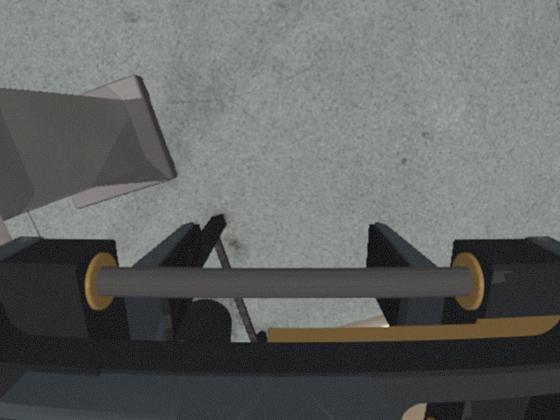

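All three fields are needed in each row.

Emit:
{"fn": "send_rows", "kwargs": {"increments": [{"angular": [0,0,0],"xyz": [-0.0347,-0.0264,0],"gripper": 0.09},{"angular": [0,0,0],"xyz": [-0.0347,-0.0264,0],"gripper": 0.09},{"angular": [0,0,0],"xyz": [-0.0347,-0.0264,0],"gripper": 0.09},{"angular": [0,0,0],"xyz": [-0.0347,-0.0264,0],"gripper": 0.09},{"angular": [0,0,0],"xyz": [-0.0347,-0.0264,0],"gripper": 0.09},{"angular": [0,0,0],"xyz": [-0.0347,-0.0264,0],"gripper": 0.09},{"angular": [0,0,0],"xyz": [-0.0347,-0.0264,0],"gripper": 0.09},{"angular": [0,0,0],"xyz": [-0.0347,-0.0264,0],"gripper": 0.09},{"angular": [0,0,0],"xyz": [-0.0347,-0.0264,0],"gripper": 0.09},{"angular": [0,0,0],"xyz": [-0.0347,-0.0264,0],"gripper": 0.09}]}}

```text
time: 1.2
tool_pos: [0.4217, 0.1981, 0.2923]
orientation: [0.451, 3.109, 0.001]
force: [0.5, 0.5, 0.4]
grip_width: 0.0898
```

Emit:
{"fn": "send_rows", "kwargs": {"increments": [{"angular": [0,0,0],"xyz": [-0.0347,-0.0264,0],"gripper": 0.09},{"angular": [0,0,0],"xyz": [-0.0347,-0.0264,0],"gripper": 0.09},{"angular": [0,0,0],"xyz": [-0.0347,-0.0264,0],"gripper": 0.09},{"angular": [0,0,0],"xyz": [-0.0347,-0.0264,0],"gripper": 0.09},{"angular": [0,0,0],"xyz": [-0.0347,-0.0264,0],"gripper": 0.09},{"angular": [0,0,0],"xyz": [-0.0347,-0.0264,0],"gripper": 0.09},{"angular": [0,0,-0.11],"xyz": [-0.0347,-0.0264,0],"gripper": 0.09},{"angular": [0,0,-0.12],"xyz": [0,0,0],"gripper": 0.09},{"angular": [0,0,-0.12],"xyz": [0,0,0],"gripper": 0.09},{"angular": [0,0,-0.12],"xyz": [0,0,0],"gripper": 0.09}]}}

```text
time: 2.2
tool_pos: [0.6015, -0.047, 0.2916]
orientation: [0.292, -3.127, -0.001]
force: [-0.2, 0.7, -0.3]
grip_width: 0.09
```

```bash
python3 -c "
from h import *
g=grab('wrist','w1.png'); s=manip.state(); M=R.from_rotvec(s['orientation']).as_matrix(); print(s['time'],s['tool_pos'],M.round(3),s['force'])
print(w2px(g,[[.6263,-.082,.1],[.6334,-.109,.0]]))"
```

```text
2.25 [ 0.60147852 -0.04677913  0.29174947] [[-0.982 -0.189 -0.001]
 [-0.189  0.982  0.   ]
 [ 0.001  0.    -1.   ]] [-0.62013578  0.01154786  0.1451502 ]
[[241.28161333 221.14605684]
 [228.52894246 197.8879167 ]]
```

View pics/w1.png

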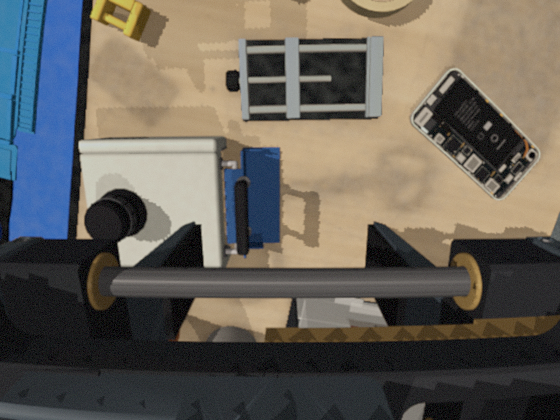

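```bash
python3 -c "
from h import *
g=load('w1.png')
for p,z in [((241,180),.1),((243,254),.1),((242,217),.1),((226,139),.062),((81,143),.062),((281,150),.003),((281,242),.003)]: print(p,px2w(g,*p,z).round(4))
crop('w1.png',60,120,300,270,'e.png',3.3)"
```

```text
(241, 180) [ 0.5892 -0.088   0.1   ]
(243, 254) [ 0.6575 -0.0756  0.1   ]
(242, 217) [ 0.6223 -0.082   0.1   ]
(226, 139) [ 0.5599 -0.1122  0.062 ]
(81, 143) [ 0.5889 -0.2549  0.062 ]
(281, 150) [ 0.5658 -0.0577  0.003 ]
(281, 242) [ 0.6757 -0.0373  0.003 ]
```

View pics/e.png

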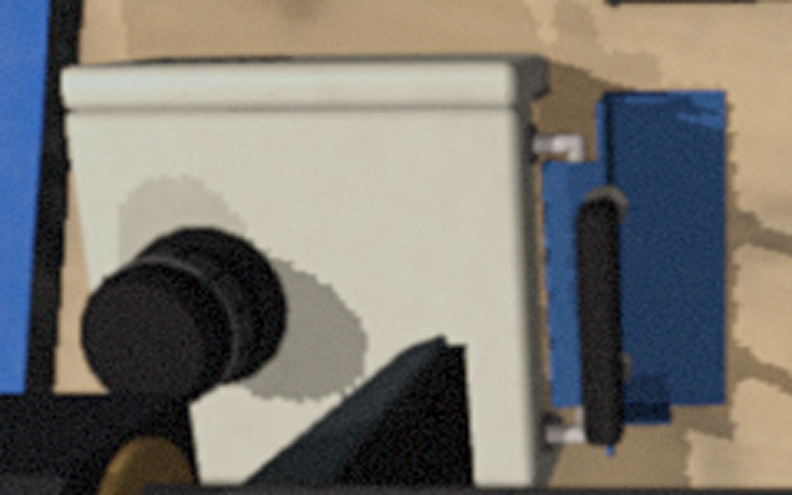

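Emit:
{"fn": "send_rows", "kwargs": {"increments": [{"angular": [0,0,0],"xyz": [-0.008,-0.02,0.02],"gripper": 0.09},{"angular": [0,0,0.01],"xyz": [-0.0075,-0.0186,0.03],"gripper": 0.08},{"angular": [0,0,0],"xyz": [0,0,0.035],"gripper": 0.07},{"angular": [0,0,0],"xyz": [0,0,0.03],"gripper": 0.06},{"angular": [0,0,0],"xyz": [0,0,0.023],"gripper": 0.05},{"angular": [0,0,0],"xyz": [0,0,0],"gripper": 0.03},{"angular": [0,0,0],"xyz": [0,0,0],"gripper": 0.0},{"angular": [0,0,0],"xyz": [0,0,0],"gripper": 0.0},{"angular": [0,0,0],"xyz": [0,0,0],"gripper": 0.0},{"angular": [0,0,0],"xyz": [0,0,0],"gripper": 0.0}]}}

```text
time: 3.25
tool_pos: [0.6242, -0.0816, 0.1555]
orientation: [-0.27, 3.128, -0.001]
force: [-0.3, 1.0, 0.0]
grip_width: 0.0209
```

```bash
python3 -c "
from h import *
grab('scene','s2.png'); crop('s2.png',200,120,420,285,'s2c.png',3.5); s=manip.state();print(s['tool_pos'],s['force'],s['grip_width'])"
```

```text
[ 0.624054   -0.08156066  0.15524786] [-1.09237215  0.00717558 -0.44409063] 0.01698435194617891
```

View pics/s2c.png

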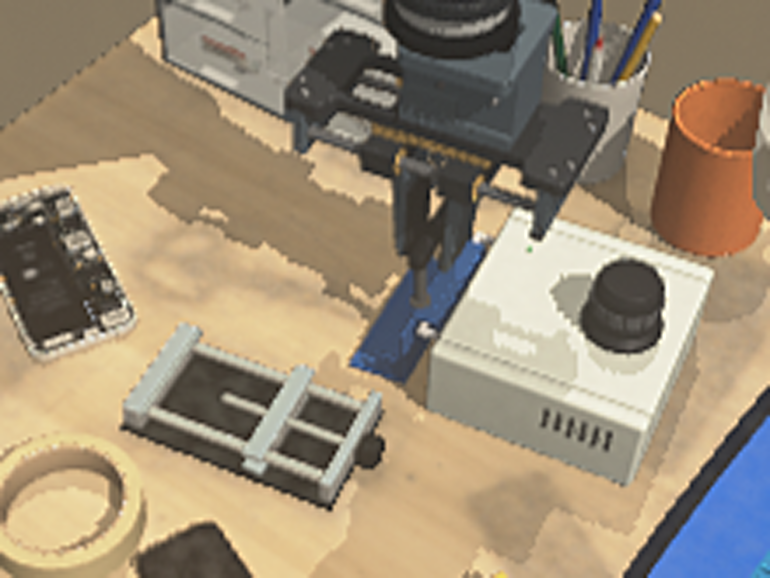

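Emit:
{"fn": "send_rows", "kwargs": {"increments": [{"angular": [0,0,0],"xyz": [0,0,0.002],"gripper": 0.0},{"angular": [0,0,0],"xyz": [0,0,0],"gripper": 0.0},{"angular": [0,0,0],"xyz": [0,0,0],"gripper": 0.0},{"angular": [0,0,0],"xyz": [0,0,0],"gripper": 0.0},{"angular": [0,0,0],"xyz": [0,0,0],"gripper": 0.0},{"angular": [0,0,0],"xyz": [0,0,-0.008],"gripper": 0.0},{"angular": [0,0,0],"xyz": [0,0,-0.01],"gripper": 0.0},{"angular": [0,0,0],"xyz": [0,0,-0.01],"gripper": 0.0}]}}

```text
time: 4.1
tool_pos: [0.6236, -0.0815, 0.1807]
orientation: [0.27, -3.13, -0.0]
force: [-0.6, -0.3, -2.0]
grip_width: 0.0117
```

Emit:
{"fn": "send_rows", "kwargs": {"increments": [{"angular": [0,0,0],"xyz": [0,0.02,0],"gripper": 0.0},{"angular": [0,0,0],"xyz": [0,0.025,-0.01],"gripper": 0.0},{"angular": [0,0,0],"xyz": [0,0.025,-0.03],"gripper": 0.0},{"angular": [0,0,0],"xyz": [0.0255,0.0324,-0.01],"gripper": 0.0},{"angular": [0,0,0],"xyz": [0.0255,0.0324,0],"gripper": 0.0},{"angular": [0,0,0],"xyz": [0.0255,0.0324,0],"gripper": 0.0},{"angular": [0,0,0],"xyz": [0.0255,0.0324,0],"gripper": 0.0},{"angular": [0,0,0],"xyz": [0.0255,0.0324,0],"gripper": 0.0},{"angular": [0,0,0],"xyz": [0.0255,0.0324,0],"gripper": 0.0},{"angular": [0,0,0],"xyz": [0.0255,0.0324,0],"gripper": 0.0}]}}

```text
time: 5.1
tool_pos: [0.3957, 0.1811, 0.231]
orientation: [-0.269, 3.129, 0.001]
force: [-0.3, -0.4, -2.0]
grip_width: 0.0117
```

Emit:
{"fn": "send_rows", "kwargs": {"increments": [{"angular": [0,0,0],"xyz": [0.0255,0.0324,0],"gripper": 0.0},{"angular": [0,0,0.145],"xyz": [0.0255,0.0324,0],"gripper": 0.0},{"angular": [0,0,0.145],"xyz": [0,0,0],"gripper": 0.0},{"angular": [0,0,0.145],"xyz": [0,0,0],"gripper": 0.0},{"angular": [0,0,0.145],"xyz": [0,0,0],"gripper": 0.0},{"angular": [0,0,0.145],"xyz": [0,0,0],"gripper": 0.0},{"angular": [0,0,0.145],"xyz": [0,0,0],"gripper": 0.0},{"angular": [0,0,0.145],"xyz": [0,0,0],"gripper": 0.0},{"angular": [0,0,0.145],"xyz": [0,0,0],"gripper": 0.0},{"angular": [0,0,0.145],"xyz": [0,0,0],"gripper": 0.0}]}}

```text
time: 6.1
tool_pos: [0.3383, 0.2333, 0.2309]
orientation: [1.678, 2.656, 0.001]
force: [0.1, 0.6, -1.9]
grip_width: 0.012
```

Emit:
{"fn": "send_rows", "kwargs": {"increments": [{"angular": [0,0,0.145],"xyz": [0,0,0],"gripper": 0.0},{"angular": [0,0,0.145],"xyz": [0,0,0],"gripper": 0.0},{"angular": [0,0,0],"xyz": [0,0,0],"gripper": 0.0}]}}

```text
time: 6.4
tool_pos: [0.3383, 0.2333, 0.2308]
orientation: [2.036, 2.392, 0.002]
force: [0.6, 0.3, -0.9]
grip_width: 0.0119
```

```bash
python3 -c "
from h import *
grab('scene','s3.png'); grab('top','t3.png'); s=manip.state();print(s['tool_pos'],R.from_rotvec(s['orientation']).as_matrix().round(3),s['force'],s['grip_width'])
a=cv2.imread('pics/s3.png');b=cv2.imread('pics/t3.png');cv2.imwrite('pics/st3.png',np.hstack([a[100:,100:480],b[100:,90:480]]))"
```

```text
[0.33826893 0.23324288 0.23064555] [[-0.162  0.987  0.001]
 [ 0.987  0.162  0.   ]
 [ 0.     0.001 -1.   ]] [-0.13980228  0.41819801 -1.49844124] 0.011811039806300825
```

View pics/st3.png

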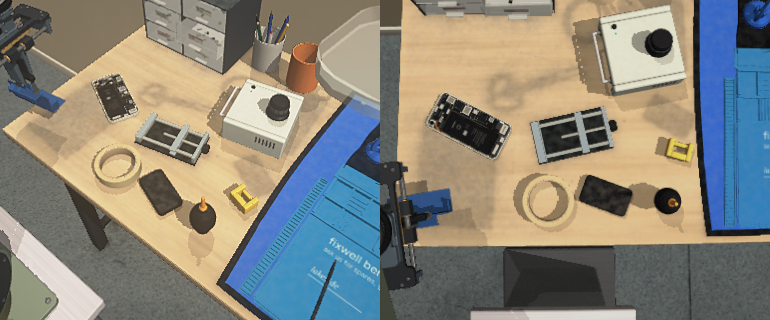

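Emit:
{"fn": "send_rows", "kwargs": {"increments": [{"angular": [0,0,0],"xyz": [-0.02,-0.009,0],"gripper": 0.0},{"angular": [0,0,0.08],"xyz": [-0.018,-0.0074,0],"gripper": 0.0},{"angular": [0,0,0.08],"xyz": [0,0,0.02],"gripper": 0.0},{"angular": [0,0,0],"xyz": [0,0,0.025],"gripper": 0.0},{"angular": [0,0,0],"xyz": [0,0,0.018],"gripper": 0.0},{"angular": [0,0,0],"xyz": [0,0,0.009],"gripper": 0.0},{"angular": [0,0,0],"xyz": [0,0,0.004],"gripper": 0.0},{"angular": [0,0,0],"xyz": [0,0,0.003],"gripper": 0.0},{"angular": [0,0,0],"xyz": [0,0,0.001],"gripper": 0.0},{"angular": [0,0,0],"xyz": [0,0,0],"gripper": 0.0}]}}

```text
time: 7.5
tool_pos: [0.3284, 0.1935, 0.1521]
orientation: [-2.221, -2.222, -0.002]
force: [-5.3, -1.6, 12.6]
grip_width: 0.0115
```

Emit:
{"fn": "send_rows", "kwargs": {"increments": [{"angular": [0,0,0],"xyz": [0,0,-0.001],"gripper": 0.02},{"angular": [0,0,0],"xyz": [0,0,0],"gripper": 0.04},{"angular": [0,0,0],"xyz": [0,0,0],"gripper": 0.05},{"angular": [0,0,0],"xyz": [0,0,0],"gripper": 0.05},{"angular": [0,0,0],"xyz": [0,0,0],"gripper": 0.05},{"angular": [0,0,0],"xyz": [0,0,-0.02],"gripper": 0.05},{"angular": [0,0,0],"xyz": [0,0,-0.03],"gripper": 0.05},{"angular": [0,0,0],"xyz": [0,0,-0.03],"gripper": 0.03},{"angular": [0,0,0],"xyz": [0,0,-0.03],"gripper": 0.0}]}}

```text
time: 8.4
tool_pos: [0.3279, 0.193, 0.2623]
orientation: [-2.221, -2.221, 0.001]
force: [0.7, 0.9, -0.1]
grip_width: 0.0367
```

```bash
python3 -c "
from h import *
grab('scene','s4.png'); grab('top','t4.png'); s=manip.state();print(s['tool_pos'],s['joint_pos'],R.from_rotvec(s['orientation']).as_matrix().round(3),s['force'],s['grip_width'])
a=cv2.imread('pics/s4.png');b=cv2.imread('pics/t4.png');cv2.imwrite('pics/st4.png',np.hstack([a[100:,60:440],b[100:,90:480]]))"
```

```text
[0.32991878 0.19407319 0.26464412] [5.01646002e-01 3.23554487e-02 2.00420695e+00 6.12560824e-05
 1.09653340e+00 5.01558714e-01] [[-0.     1.     0.007]
 [ 1.     0.     0.004]
 [ 0.004  0.007 -1.   ]] [ 1.34303177 -0.03507464 -0.24086946] 0.028876138148329625
```

View pics/st4.png

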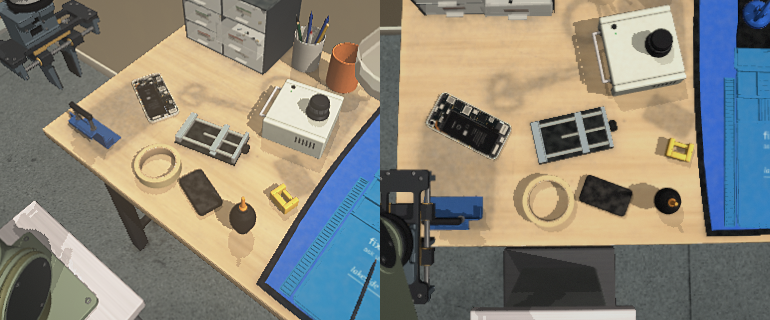

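Emit:
{"fn": "send_rows", "kwargs": {"increments": [{"angular": [0,0,0],"xyz": [0,0.039,0],"gripper": 0.085},{"angular": [0,0,0],"xyz": [0,0.039,0],"gripper": 0.085},{"angular": [0,0,-0.138],"xyz": [0,0.039,0],"gripper": 0.085},{"angular": [0,0,-0.138],"xyz": [0,0,0],"gripper": 0.085},{"angular": [0,0,-0.138],"xyz": [0,0,0],"gripper": 0.085},{"angular": [0,0,-0.138],"xyz": [0,0,0.02],"gripper": 0.085},{"angular": [0,0,-0.138],"xyz": [0,0,0.03],"gripper": 0.085},{"angular": [0,0,-0.138],"xyz": [0,0,0.03],"gripper": 0.085},{"angular": [0,0,-0.138],"xyz": [0,0,0.02],"gripper": 0.085},{"angular": [0,0,-0.138],"xyz": [0,0,0],"gripper": 0.085}]}}

```text
time: 9.5
tool_pos: [0.4428, 0.1921, 0.1573]
orientation: [-0.716, -3.052, 0.008]
force: [0.2, -0.1, 0.3]
grip_width: 0.0849
```

```bash
cat >> h.py <<'E'
def st():
    s=manip.state(); M=R.from_rotvec(s['orientation']).as_matrix()
    print('t',round(s['time'],2),'tcp',s['tool_pos'].round(4),'yang',np.degrees(np.arctan2(M[1,1],M[0,1])).round(2),'tilt',M[:2,2].round(4),'F',s['force'].round(1),'w',s['grip_width'].round(4),'q6',s['joint_pos'][5].round(2))
    return s,M
A=np.array([.174,-.985]); MO=np.array([.633,-.109])
E
python3 -c "
from h import *
st();g=grab('wrist','w5.png');grab('top','t5.png')
a=cv2.imread('pics/w5.png');b=cv2.imread('pics/t5.png');cv2.imwrite('pics/st5.png',np.hstack([a[:,:],b[:,90:320]]))"
```

```text
Traceback (most recent call last):
  File "h.py", line 28, in st
    print('t',round(s['time'],2),'tcp',s['tool_pos'].round(4),'yang',np.degrees(np.arctan2(M[1,1],M[0,1])).round(2),'tilt',M[:2,2].round(4),'F',s['force'].round(1),'w',s['grip_width'].round(4),'q6',s['joint_pos'][5].round(2))
                                                                                                                                                                        ^^^^^^^^^^^^^^^^^^^^^
AttributeError: 'float' object has no attribute 'round'
```

```bash
sed -i "s/s\['grip_width'\].round(4)/round(s['grip_width'],4)/" h.py
python3 -c "
from h import *
st();g=grab('wrist','w5.png');grab('top','t5.png')
a=cv2.imread('pics/w5.png');b=cv2.imread('pics/t5.png');cv2.imwrite('pics/st5.png',np.hstack([a[:,:],b[:,90:320]]))"
```

```text
t 9.5 tcp [0.4428 0.1921 0.1573] yang 63.59 tilt [-0.0079 -0.0032] F [ 0.2 -0.1  0.3] w 0.0849 q6 -0.72
```

View pics/st5.png

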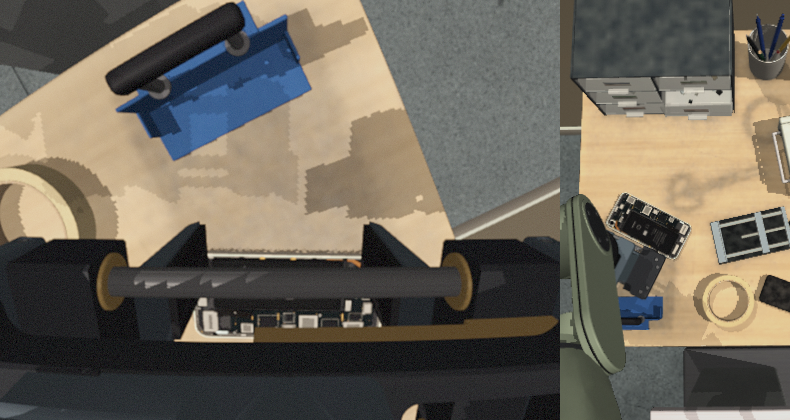

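```bash
python3 -c "
from h import *
g=load('w5.png')
s,M=st()
for p in [(210,251),(360,253),(197,330),(375,325)]:
    w=px2w(g,*p,.007); print(w.round(4),(M.T@(w-s['tool_pos'])).round(4))"
```

```text
t 9.6 tcp [0.4443 0.1928 0.1595] yang 63.24 tilt [-0.0033 -0.0013] F [-0.2 -0.5 -0.1] w 0.0845 q6 -0.72
[0.4425 0.1251 0.007 ] [-0.0292 -0.0608  0.1526]
[0.4966 0.231  0.007 ] [-0.0299  0.0581  0.1523]
[0.5008 0.0784 0.007 ] [-0.1023 -0.0763  0.1525]
[0.5634 0.217  0.007 ] [-0.0958  0.0757  0.1521]
```

Emit:
{"fn": "send_rows", "kwargs": {"increments": [{"angular": [0,0,0],"xyz": [0,0,0.03],"gripper": 0.085},{"angular": [0,0,0],"xyz": [0,0,0.03],"gripper": 0.085},{"angular": [0,0,0],"xyz": [0,0,0.01],"gripper": 0.085},{"angular": [0,0,0],"xyz": [0,0,0],"gripper": 0.085},{"angular": [0,0,0],"xyz": [0,0,0],"gripper": 0.085}]}}

```text
time: 10.1
tool_pos: [0.4457, 0.1934, 0.092]
orientation: [0.728, 3.055, 0.001]
force: [0.2, 0.1, 0.5]
grip_width: 0.0851
```

Emit:
{"fn": "send_rows", "kwargs": {"increments": [{"angular": [0,0,0],"xyz": [0,0,0.0105],"gripper": 0.085},{"angular": [0,0,0],"xyz": [-0.006,0,0],"gripper": 0.085},{"angular": [0,0,0],"xyz": [-0.006,0,0],"gripper": 0.085},{"angular": [0,0,0],"xyz": [-0.004,0,0],"gripper": 0.085},{"angular": [0,0,-0.04],"xyz": [-0.005,0,0],"gripper": 0.085},{"angular": [0,0,-0.043],"xyz": [-0.005,0,0],"gripper": 0.085},{"angular": [0,0,-0.043],"xyz": [-0.005,0,0],"gripper": 0.085},{"angular": [0,0,-0.043],"xyz": [-0.005,0,0],"gripper": 0.085}]}}

```text
time: 10.9
tool_pos: [0.4781, 0.1777, 0.081]
orientation: [-0.464, -3.107, -0.0]
force: [-1.6, -0.0, 0.7]
grip_width: 0.0854
```

```bash
python3 -c "
from h import *
st();grab('scene','s6.png');grab('top','t6.png')
a=cv2.imread('pics/s6.png');b=cv2.imread('pics/t6.png');cv2.imwrite('pics/st6.png',cv2.resize(np.hstack([a[130:290,130:330],b[130:290,100:300]]),None,fx=2,fy=2))"
```

```text
t 10.9 tcp [0.4781 0.1777 0.081 ] yang 73.01 tilt [-0.0001  0.0001] F [-1.6 -0.   0.7] w 0.0854 q6 -0.94
```

View pics/st6.png

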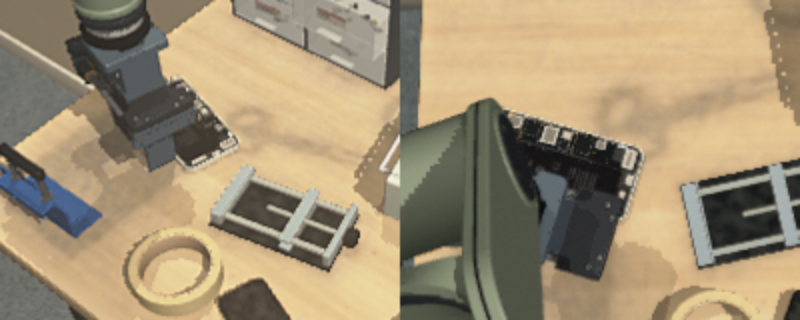

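Emit:
{"fn": "send_rows", "kwargs": {"increments": [{"angular": [0,0,-0.045],"xyz": [-0.005,0,0],"gripper": 0.085},{"angular": [0,0,-0.045],"xyz": [-0.005,0,0],"gripper": 0.085},{"angular": [0,0,-0.045],"xyz": [-0.005,0,0],"gripper": 0.085},{"angular": [0,0,-0.045],"xyz": [-0.005,0,0],"gripper": 0.085},{"angular": [0,0,-0.045],"xyz": [-0.005,0,0],"gripper": 0.085},{"angular": [0,0,-0.045],"xyz": [-0.005,0,0],"gripper": 0.085},{"angular": [0,0,-0.045],"xyz": [-0.005,0,0],"gripper": 0.085},{"angular": [0,0,-0.045],"xyz": [-0.005,0,0],"gripper": 0.085},{"angular": [0,0,-0.045],"xyz": [-0.004,0,0],"gripper": 0.085},{"angular": [0,0,0],"xyz": [0,0,0],"gripper": 0.085}]}}

```text
time: 12.0
tool_pos: [0.5217, 0.1727, 0.0809]
orientation: [-0.166, 3.136, 0.0]
force: [-0.3, 0.6, -0.4]
grip_width: 0.0852
```

```bash
python3 -c "
from h import *
st();grab('top','t7.png');crop('t7.png',110,90,330,240,'t7c.png',3.6)"
```

```text
t 12.0 tcp [0.5217 0.1727 0.0809] yang 96.07 tilt [0.0007 0.0003] F [-0.3  0.6 -0.4] w 0.0852 q6 -1.38
```

View pics/t7c.png

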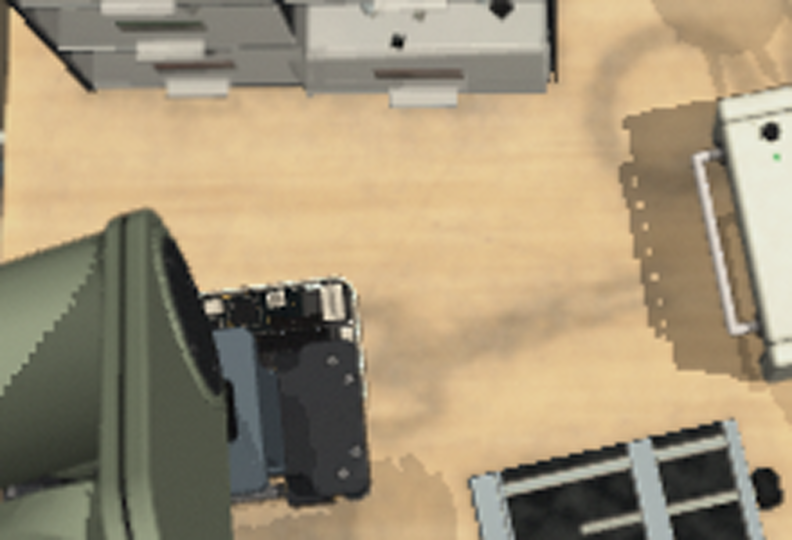

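Emit:
{"fn": "send_rows", "kwargs": {"increments": [{"angular": [0,0,-0.035],"xyz": [-0.003,0,0],"gripper": 0.085},{"angular": [0,0,-0.034],"xyz": [-0.003,0,0],"gripper": 0.085},{"angular": [0,0,0],"xyz": [0,0,0],"gripper": 0.085},{"angular": [0,0,0],"xyz": [0.02,0,0],"gripper": 0.085},{"angular": [0,0,0],"xyz": [0.02,0,-0.03],"gripper": 0.05},{"angular": [0,0,0],"xyz": [0,0.04,-0.03],"gripper": 0.0},{"angular": [0,0,0],"xyz": [0,0.05,0],"gripper": 0.0},{"angular": [0,0,0],"xyz": [0,0.05,0],"gripper": 0.0}]}}

```text
time: 12.85
tool_pos: [0.4632, 0.3056, 0.1424]
orientation: [-0.271, 3.127, 0.002]
force: [-0.0, -0.4, -0.2]
grip_width: 0.0557
```

```bash
python3 -c "
from h import *
st();grab('top','t8.png');crop('t8.png',120,90,320,240,'t8c.png',4)"
```

```text
t 12.85 tcp [0.4632 0.3056 0.1424] yang 99.9 tilt [0.0028 0.0018] F [-0.  -0.4 -0.2] w 0.0557 q6 -1.18
```

View pics/t8c.png

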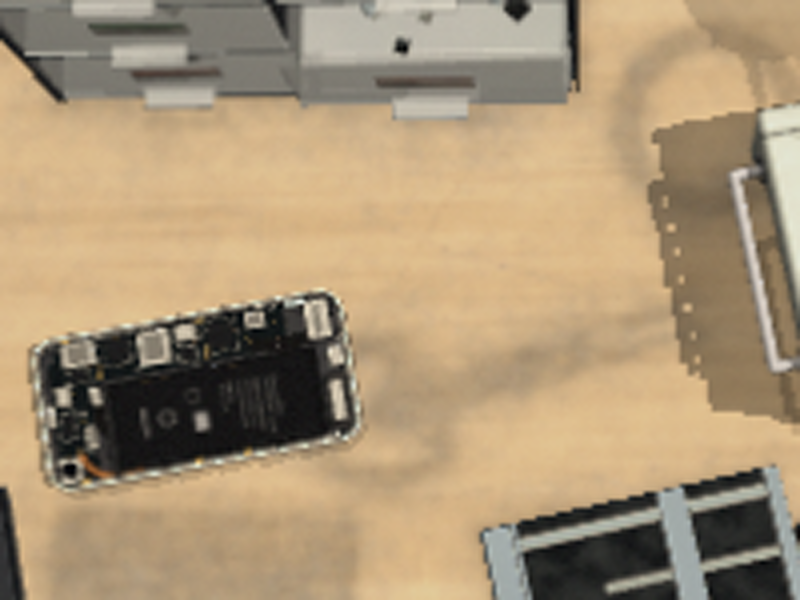

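```bash
python3 -c "
from h import *
g=load('t8.png')
P=lambda x,y,z:px2w(g,120+x/4-.4,90+y/4-.4,z)[:2]
c=np.array([P(*p,.005) for p in [(30,345),(343,290),(362,438),(48,495)]]); d=c[1]-c[0]+c[2]-c[3]
print(c.round(4),'cen',c.mean(0),'ang',np.degrees(np.arctan2(d[1],d[0])),np.linalg.norm(d)/2)
r=np.array([P(737,172,.046),P(779,366,.046)]); print('rail',r,r.mean(0),np.linalg.norm(r[0]-r[1]),np.degrees(np.arctan2(*(r[0]-r[1])[::-1])))
e=c.mean(0)-MO; print('lat',e@[.985,.174],'ax',e@A)
crop('t8.png',290,100,410,210,'hood.png',6)"
```

```text
[[0.6074 0.2663]
 [0.6334 0.1087]
 [0.5583 0.0986]
 [0.5315 0.2552]] cen [0.58264698 0.1822098 ] ang -80.47745789723443 0.1592602520884457
rail [[ 0.68021174 -0.08746614]
 [ 0.58472521 -0.1057577 ]] [ 0.63246848 -0.09661192] 0.09722272541807034 10.844301112097563
lat 0.0010727761080066682 ax -0.29560308010285635
```

View pics/hood.png

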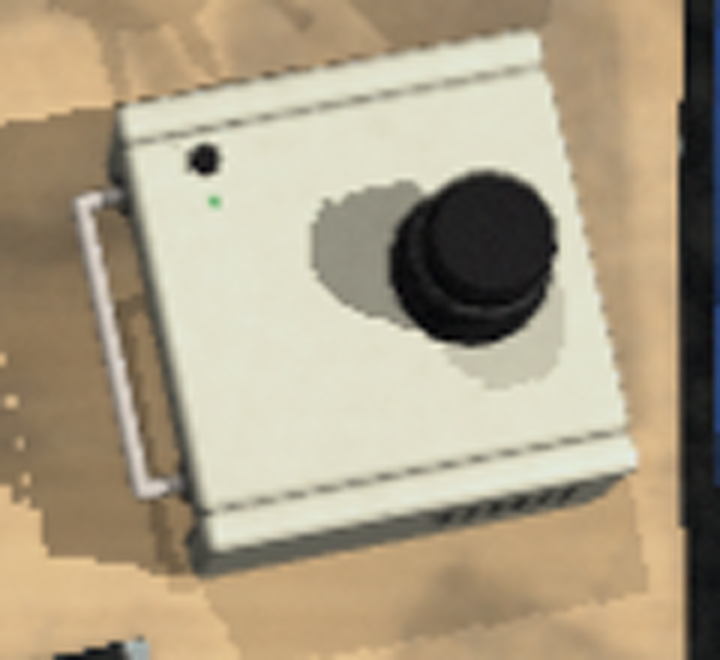

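Emit:
{"fn": "send_rows", "kwargs": {"increments": [{"angular": [0,0,0],"xyz": [-0.04,0,0],"gripper": 0.0},{"angular": [0,0,0],"xyz": [-0.04,0,0],"gripper": 0.0},{"angular": [0,0,0],"xyz": [-0.017,-0.02,0],"gripper": 0.0},{"angular": [0,0,0],"xyz": [0,0,0.02],"gripper": 0.0},{"angular": [0,0,0],"xyz": [0,0,0.02],"gripper": 0.0},{"angular": [0,0,0],"xyz": [0,0,0],"gripper": 0.0},{"angular": [0,0,0],"xyz": [0,0,0],"gripper": 0.0}]}}

```text
time: 13.6
tool_pos: [0.562, 0.3014, 0.1007]
orientation: [0.275, -3.129, 0.0]
force: [0.1, 0.1, -0.2]
grip_width: 0.0005
```

```bash
python3 -c "
from h import *
s,M=st();g=grab('wrist','w9.png')
t=np.array([.5696,.2601,.005]); print('tail in tool',M.T@(t-s['tool_pos']))"
```

```text
t 13.6 tcp [0.562  0.3014 0.1007] yang 100.05 tilt [-0.0007 -0.0002] F [ 0.1  0.1 -0.2] w 0.0005 q6 -1.27
tail in tool [-0.0003559  -0.04200914  0.09574371]
```

View pics/w9.png

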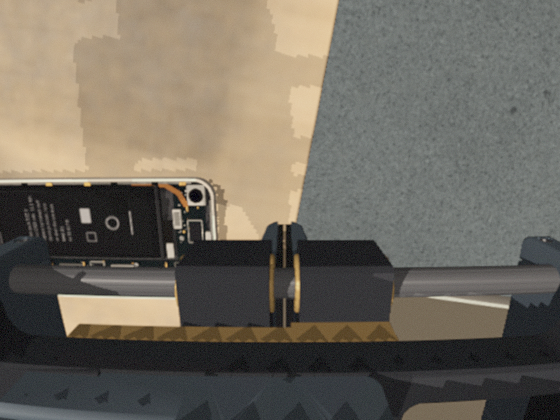

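Emit:
{"fn": "send_rows", "kwargs": {"increments": [{"angular": [0,0,0],"xyz": [0,0,0.0185],"gripper": 0.0},{"angular": [0,0,0],"xyz": [0,-0.015,0],"gripper": 0.0},{"angular": [0,0,0],"xyz": [0,-0.01,0],"gripper": 0.0},{"angular": [0,0,0],"xyz": [0,-0.006,0],"gripper": 0.0},{"angular": [0,0,0],"xyz": [0,-0.006,0],"gripper": 0.0},{"angular": [0,0,0],"xyz": [0,-0.008,0],"gripper": 0.0},{"angular": [0,0,0],"xyz": [0,-0.01,0],"gripper": 0.0},{"angular": [0,0,0],"xyz": [0,-0.01,0],"gripper": 0.0},{"angular": [0,0,0],"xyz": [0,-0.01,0],"gripper": 0.0},{"angular": [0,0,0],"xyz": [0,-0.008,0],"gripper": 0.0}]}}

```text
time: 14.65
tool_pos: [0.5775, 0.2195, 0.0832]
orientation: [-0.275, 3.127, 0.002]
force: [-0.8, 2.1, 5.3]
grip_width: 0.0005
```

Emit:
{"fn": "send_rows", "kwargs": {"increments": [{"angular": [0,0,0],"xyz": [0,-0.01,0],"gripper": 0.0},{"angular": [0,0,0],"xyz": [0,-0.01,0],"gripper": 0.0},{"angular": [0,0,0],"xyz": [0,-0.01,0],"gripper": 0.0},{"angular": [0,0,0],"xyz": [0,-0.01,0],"gripper": 0.0},{"angular": [0,0,0],"xyz": [0,-0.007,0],"gripper": 0.0},{"angular": [0,0,0],"xyz": [0,-0.005,0],"gripper": 0.0},{"angular": [0,0,0],"xyz": [0,0,0],"gripper": 0.0}]}}

```text
time: 15.35
tool_pos: [0.5865, 0.1679, 0.083]
orientation: [-0.275, 3.128, 0.001]
force: [1.0, 0.6, 2.5]
grip_width: 0.0002
```

```bash
python3 -c "
from h import *
st();grab('top','t10.png');crop('t10.png',130,90,330,240,'t10c.png',4)"
```

```text
t 15.35 tcp [0.5865 0.1679 0.083 ] yang 100.05 tilt [0.0016 0.0005] F [1.  0.6 2.5] w 0.0002 q6 -1.49
```

View pics/t10c.png

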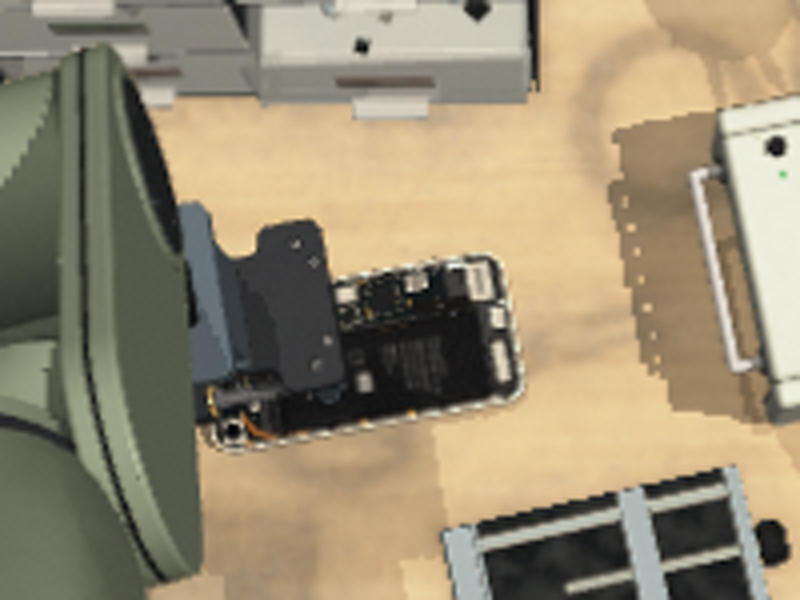

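```bash
python3 -c "
from h import *
g=load('t10.png')
P=lambda x,y,z:px2w(g,130+x/4-.4,90+y/4-.4,z)[:2]
tr,br,bl=[P(*p,.005) for p in [(504,250),(525,396),(206,454)]]
print(tr,br,bl,'lead',(tr+br)/2,np.linalg.norm(tr-br),np.linalg.norm(br-bl)); d=br-bl; u=d/np.linalg.norm(d); print('ang',np.degrees(np.arctan2(d[1],d[0])))
c=(tr+bl)/2; print('cen',c,'lat',(c-MO)@[.985,.174],'ax',(c-MO)@A,'tail',c-u*.079)
s,M=st(); print(M.T@(np.r_[c-u*.079,.005]-s['tool_pos']))
grab('wrist','w10.png')
grab('scene','s10.png');crop('s10.png',180,120,340,240,'s10c.png',4)"
```

```text
[0.6525965  0.00780525] [ 0.57821701 -0.00224959] [0.5509298  0.15636304] lead [0.61540675 0.00277783] 0.07505603600044111 0.16094271347688388
ang -80.23857260878408
cen [0.60176315 0.08208414] lat 0.002480345254668712 ax -0.19365309055276253 tail [0.58836901 0.1599404 ]
t 15.4 tcp [0.5864 0.168  0.0827] yang 100.06 tilt [0.0013 0.0003] F [1.9 1.3 2.8] w 0.0004 q6 -1.49
[-0.00046829 -0.00830466  0.07772421]
```

View pics/s10c.png

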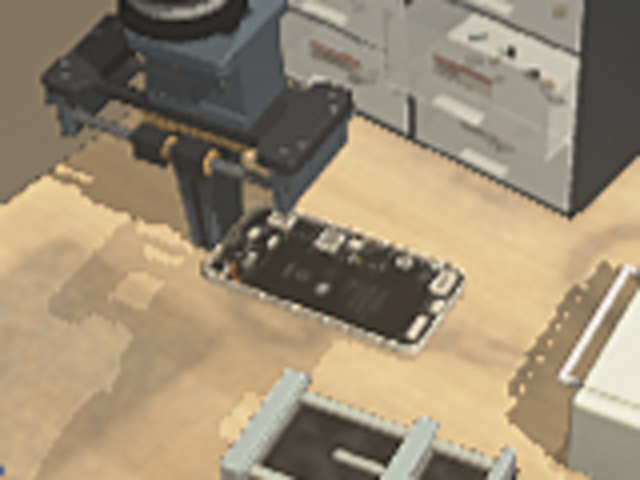

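View pics/w10.png

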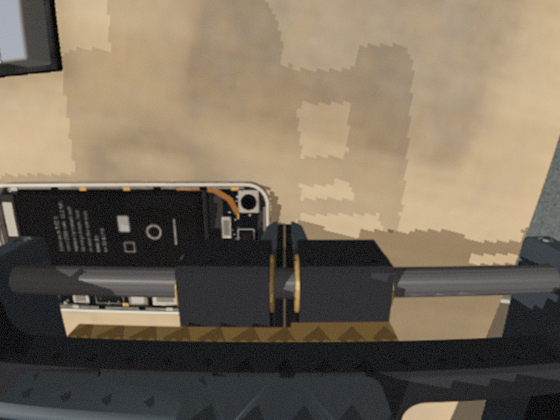

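Emit:
{"fn": "send_rows", "kwargs": {"increments": [{"angular": [0,0,0],"xyz": [0,-0.006,0.0005],"gripper": 0.0},{"angular": [0,0,0],"xyz": [0,-0.01,0.0005],"gripper": 0.0},{"angular": [0,0,0],"xyz": [0,-0.01,0],"gripper": 0.0},{"angular": [0,0,0],"xyz": [0,-0.01,0],"gripper": 0.0},{"angular": [0,0,0],"xyz": [0,-0.01,0],"gripper": 0.0},{"angular": [0,0,0],"xyz": [0,-0.01,0],"gripper": 0.0},{"angular": [0,0,0],"xyz": [0,-0.01,0],"gripper": 0.0},{"angular": [0,0,0],"xyz": [0,-0.01,0],"gripper": 0.0},{"angular": [0,0,0],"xyz": [0,-0.006,0],"gripper": 0.0},{"angular": [0,0,0],"xyz": [0,-0.004,0],"gripper": 0.0}]}}

```text
time: 16.5
tool_pos: [0.6013, 0.084, 0.0821]
orientation: [-0.275, 3.128, 0.002]
force: [0.1, 4.0, 7.6]
grip_width: 0.0004
```

```bash
python3 -c "
from h import *
st();grab('top','t11.png');crop('t11.png',170,90,370,240,'t11c.png',4)"
```

```text
t 16.5 tcp [0.6013 0.084  0.0821] yang 100.05 tilt [0.0012 0.0013] F [0.1 4.  7.6] w 0.0004 q6 -1.63
```

View pics/t11c.png

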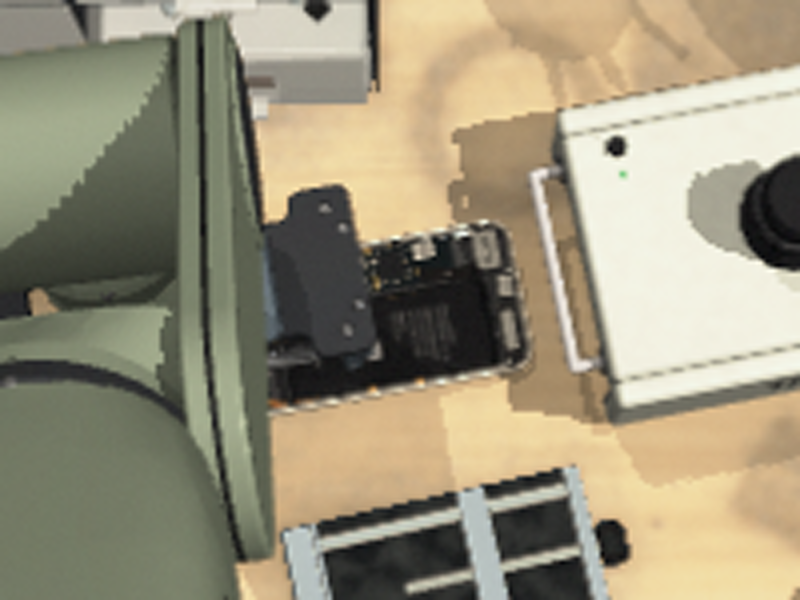

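```bash
python3 -c "
from h import *
g=load('t11.png')
P=lambda x,y,z:px2w(g,170+x/4-.4,90+y/4-.4,z)[:2]
tr,br,e=[P(*p,.005) for p in [(512,216),(533,366),(275,411)]]
d=br-e;print('ang',np.degrees(np.arctan2(d[1],d[0])),'w',np.linalg.norm(tr-br))
l=(tr+br)/2; print('lead lat',(l-MO)@[.985,.174],'ax',(l-MO)@A)
r=(P(536,172,.046)+P(581,368,.046))/2; print('rail lat',(r-MO)@[.985,.174],(r-MO)@A)
m=(P(560,108,.062)+P(612,408,.062))/2; print('roof front lat',(m-MO)@[.985,.174],(m-MO)@A)"
```

```text
ang -80.61556043028739 w 0.07729275262661481
lead lat 0.002629526785340648 ax -0.027582422120730872
rail lat 0.0011132681702191991 -0.012157465632085038
roof front lat 0.0014061038812193585 9.854852722707079e-05
```

Emit:
{"fn": "send_rows", "kwargs": {"increments": [{"angular": [0,0,0],"xyz": [0,-0.006,0],"gripper": 0.0},{"angular": [0,0,0],"xyz": [0,-0.01,0],"gripper": 0.0},{"angular": [0,0,0],"xyz": [0,-0.01,0],"gripper": 0.0},{"angular": [0,0,0],"xyz": [0,-0.01,0],"gripper": 0.0},{"angular": [0,0,0],"xyz": [0,-0.01,0],"gripper": 0.0},{"angular": [0,0,0],"xyz": [0,-0.01,0],"gripper": 0.0},{"angular": [0,0,0],"xyz": [0,-0.01,0],"gripper": 0.0},{"angular": [0,0,0],"xyz": [0,-0.01,0],"gripper": 0.0},{"angular": [0,0,0],"xyz": [0,-0.006,0],"gripper": 0.0},{"angular": [0,0,0],"xyz": [0,-0.004,0],"gripper": 0.0}]}}

```text
time: 17.55
tool_pos: [0.6162, -0.0007, 0.082]
orientation: [-0.275, 3.129, 0.002]
force: [-0.1, 4.8, 8.8]
grip_width: 0.0005
```

```bash
python3 -c "
from h import *
st();grab('top','t12.png');grab('scene','s12.png')
a=cv2.imread('pics/s12.png');b=cv2.imread('pics/t12.png');cv2.imwrite('pics/st12.png',cv2.resize(np.hstack([a[140:260,240:390],b[100:220,210:360]]),None,fx=2.6,fy=2.6,interpolation=cv2.INTER_CUBIC))"
```

```text
t 17.55 tcp [ 0.6162 -0.0007  0.082 ] yang 100.05 tilt [0.0006 0.0012] F [-0.1  4.8  8.8] w 0.0005 q6 -1.77
```

View pics/st12.png

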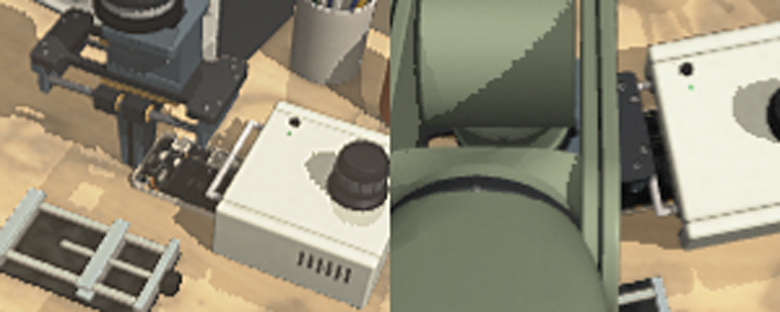

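Emit:
{"fn": "send_rows", "kwargs": {"increments": [{"angular": [0,0,0],"xyz": [0,-0.006,0],"gripper": 0.0},{"angular": [0,0,0],"xyz": [0,-0.01,0],"gripper": 0.0},{"angular": [0,0,0],"xyz": [0,-0.01,0],"gripper": 0.0},{"angular": [0,0,0],"xyz": [0,-0.01,0],"gripper": 0.0},{"angular": [0,0,0],"xyz": [0,-0.006,0],"gripper": 0.0},{"angular": [0,0,0],"xyz": [0,-0.004,0],"gripper": 0.0},{"angular": [0,0,0],"xyz": [0,-0.002,0],"gripper": 0.0},{"angular": [0,0,0],"xyz": [0,0,0],"gripper": 0.0}]}}

```text
time: 18.45
tool_pos: [0.6244, -0.048, 0.0818]
orientation: [-0.276, 3.129, 0.001]
force: [-0.3, 3.0, 5.3]
grip_width: 0.0005
```

Emit:
{"fn": "send_rows", "kwargs": {"increments": [{"angular": [0,0,0],"xyz": [0,-0.003,0],"gripper": 0.0},{"angular": [0,0,0],"xyz": [0,-0.003,0],"gripper": 0.0},{"angular": [0,0,0],"xyz": [0,-0.001,0],"gripper": 0.0},{"angular": [0,0,0],"xyz": [0,-0.001,0],"gripper": 0.0}]}}

```text
time: 18.85
tool_pos: [0.6254, -0.0549, 0.0817]
orientation: [0.275, -3.129, -0.004]
force: [-1.8, 8.4, 8.1]
grip_width: 0.0005
```

Emit:
{"fn": "send_rows", "kwargs": {"increments": [{"angular": [0,0,0],"xyz": [0,-0.001,0],"gripper": 0.0},{"angular": [0,0,0],"xyz": [0,-0.001,0],"gripper": 0.0}]}}

```text
time: 19.05
tool_pos: [0.6254, -0.0554, 0.0817]
orientation: [0.274, -3.128, -0.008]
force: [-1.7, 11.8, 9.3]
grip_width: 0.0008
```

Emit:
{"fn": "send_rows", "kwargs": {"increments": [{"angular": [0,0,0],"xyz": [0,-0.001,0],"gripper": 0.0},{"angular": [0,0,0],"xyz": [0,0,0],"gripper": 0.0}]}}

```text
time: 19.25
tool_pos: [0.6254, -0.0557, 0.0817]
orientation: [0.273, -3.128, -0.01]
force: [-1.7, 12.6, 8.9]
grip_width: 0.0004
```

Emit:
{"fn": "send_rows", "kwargs": {"increments": [{"angular": [0,0,0],"xyz": [0,-0.002,0],"gripper": 0.0},{"angular": [0,0,0],"xyz": [0,0,0],"gripper": 0.0},{"angular": [0,0,0],"xyz": [0,0.006,0],"gripper": 0.0},{"angular": [0,0,0],"xyz": [0,0.01,0],"gripper": 0.0},{"angular": [0,0,0],"xyz": [0,0.02,0],"gripper": 0.0},{"angular": [0,0,0],"xyz": [0,0.03,-0.04],"gripper": 0.0},{"angular": [0,0,0],"xyz": [0,0.04,-0.03],"gripper": 0.0},{"angular": [0,0,0],"xyz": [0,0.045,0],"gripper": 0.0},{"angular": [0,0,0],"xyz": [0,0.045,0],"gripper": 0.0},{"angular": [0,0,0],"xyz": [0,0.045,0],"gripper": 0.0}]}}

```text
time: 20.25
tool_pos: [0.5835, 0.1776, 0.1509]
orientation: [0.276, -3.129, 0.002]
force: [0.8, 0.4, -0.2]
grip_width: 0.0002
```

```bash
python3 -c "
from h import *
st();grab('top','t13.png');grab('scene','s13.png');crop('t13.png',250,90,410,210,'t13c.png',5);crop('s13.png',60,130,420,330,'s13c.png',2.2)"
```

```text
t 20.25 tcp [0.5835 0.1776 0.1509] yang 100.09 tilt [-0.0008 -0.0011] F [ 0.8  0.4 -0.2] w 0.0002 q6 -1.47
```

View pics/t13c.png

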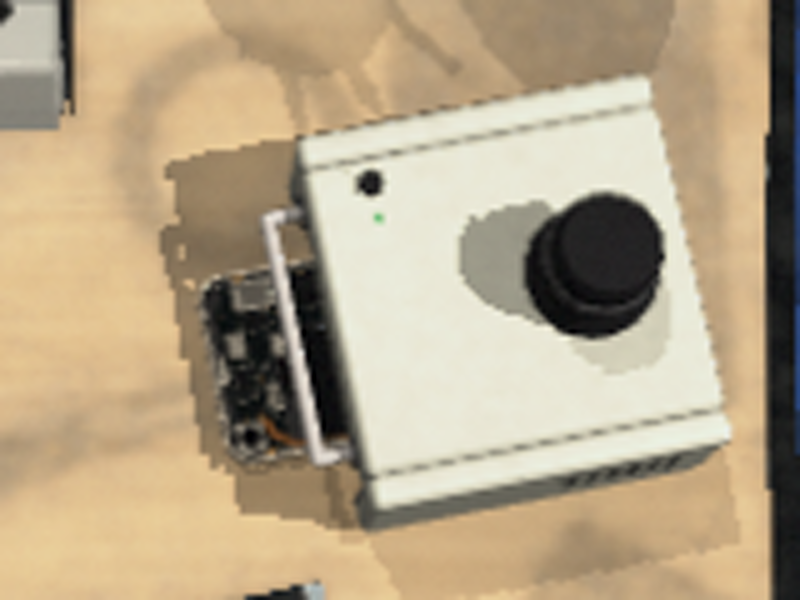

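View pics/s13c.png

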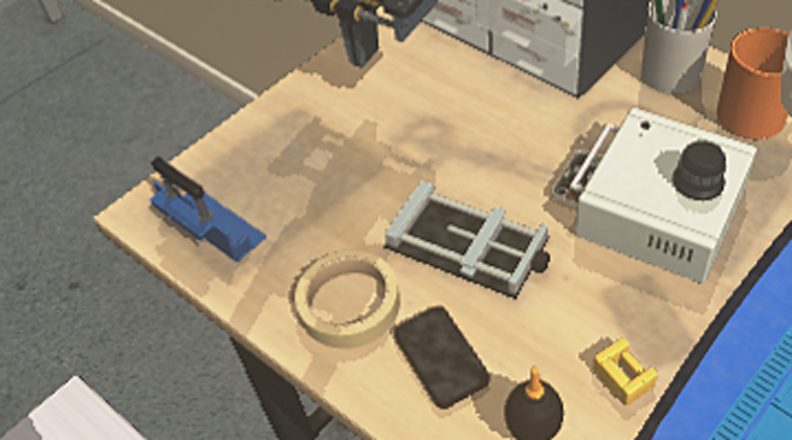

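```bash
python3 -c "
from h import *
g=load('t13.png')
P=lambda x,y,z:px2w(g,250+x/5-.4,90+y/5-.4,z)[:2]
a,b=P(199,282,.005),P(230,470,.005); t=(a+b)/2; d=a-b
m=(P(298,138,.062)+P(371,510,.062))/2
print('w',np.linalg.norm(d),'yang',np.degrees(np.arctan2(d[1],d[0])),'tail ax',(t-m)@A,'lat',(t-m)@[.985,.174],m)"
```

```text
w 0.07767625797935299 yang 8.320103674467113 tail ax -0.04444830037090903 lat -0.00011570334577764771 [ 0.63379902 -0.10958146]
```

```bash
python3 -c "
from workcell import manip
print(manip.sign_off())"
```

```text
the job is handed in; nothing more can be done
None
```

I finished both parts and handed the job in at about 20 s of the 64 s allowed; sign-off gives no verdict.

- **Dust cover:** I lifted it off the rail and stood it upright on the near-left of the desk, about 0.4 m from the hood's mouth. The last scene picture shows it standing there. It took about 12 N of pressure as I set it down.
- **Phone:** I turned it with the open fingers against its long edge, then pushed its tail with the fingers closed. It never left the desk.
- **Bystanders:** the blower, tape roll, magnetiser and black case look unmoved in the last picture; I did not measure them.

Last checks on the phone:

| Check | Measured | Expected |
|---|---|---|
| Push force at the end | rose to about 12.6 N and the tool stalled | a stall at the stops |
| Tail in front of the mouth | 44.4 mm | 43 mm |
| Sideways from the middle line | 0.1 mm | within 10 mm |
| Direction error | about 2° by the tail edge, read from a small image area | within 5.7° (0.1 rad) |

Two readings did not match exactly. The tool stalled about 3 mm earlier than I had worked out, which is close to the measuring error. There was also an unexplained upward force of 5–9 N on the fingers while pushing, probably friction; the phone was lying flat in every picture.

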